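Sweep counted cocoons into the tray's trough and shut its cover

ROBOT

A 6-joint arm with a two-finger parallel gripper is mounted at the origin on a cart in front of the work surface, level with it; the furniture and walls round the work are solid. World frame = base frame: x ahead of the robot, y to its left, z up, the work surface at z = 0. Lengths are in m, angles in rad, forces in N, time in s.
With the tool pointing down it reaches from about 0.35 to 0.975 m from the base axis. Payload 4.9 kg.
Tool frame: the origin (TCP) lies at the very end of the fingers, on their centre line; the grasp point (between the pads) lies 19 mm behind it (pinch_z is the distance from the TCP to the grasp point, in m); z points along the fingers, y is the line along which they close (so a half turn about z gives the same grasp; the last joint's range is limited). The gripper opens to 85 mm and grips with 20 to 120 N. Pads are 22 mm wide; open, the fingers measure 114 mm over their backs; the gripper's body (76 mm by 85 mm) begins 54 mm behind the grasp point. The pads swing forward as they close: fully open they stand 13 mm farther back than shut.
Start: joints at [-1.345, 0.053, 1.613, -0, 1.476, -0.119], TCP at [0.211, -0.588, 0.193] pointing down, gripper open.
Joint ranges: [-3.01, 3.01], [-1.01, 2.22], [0.06, 2.58], [-1.02, 4.17], [0.09, 2.62], [-3.14, 3.14]. Speed limits (rad/s): [2.57, 2.57, 3.14, 3.14, 3.14, 3.14].

INTERFACE

Orientations are given as a unit quaternion [w, x, y, z].
In Python, from plant import * gives the robot as it stands. The module is installed in compiled form; this text tells all that it offers.
- The arm moves only by the tool play_rows, never from a script. Its arguments are lists of equal length, an entry for each row: "linear": the shift along the world's x, y, z in m, a list of three; "turn": the turn about the world's z in degrees. A call has 1 to 8 rows; each row shifts and turns the commanded pose from where the row before left it; what a row does not reach is not made up. A row lasts 1/8 s, in which the tool goes at most 62.5 mm and 10.7 degrees, less where a joint would pass 70% of its speed; a pose out of reach is approached as far as the arm can. A call is refused whole if a number of a shift passes 0.0625 or a number of a turn 10.7, either way. A call with a gripper value outside its range is refused whole. "hand" is the finger opening in m, from 0 to 0.0854, set as the call begins (left out, the last holds). The fingers move at their own pace and stop on an object; the grip force is fixed at half the most. Time passes only in rows, so rows that do not move let the fingers close. It gives the time, the measured TCP pose, the force, the opening and the grip force at its end, in the units of the state.
- state(): the state, without advancing time (a new reading comes with each control period).
- grab_frame(name): name is "scene" or "top" or "wrist"; returns the picture (480x640x3 uint8, red, green, blue); there is no depth.
- camera_info(name): a dict with "camera_matrix" (3x3 intrinsics, pixels), "distortion" ([k1, k2, p1, p2, k3] as OpenCV has them; the pictures are not rectified), "origin" and "attitude" of the camera in the world; the wrist camera has in their place "mount" (4x4, takes a point from camera to tool coordinates, whose origin is the TCP and whose axes are the flange's). Camera axes: x right, y down, z forward; pixel columns grow to the right and rows downward; lengths in m; the calibration is good to about 2 mm. A picture is of the moment at which its call begins: read the wrist's pose just before it. camera_info takes no time and is no camera call.
- job_done(): hands the job in; it is judged then, once.
Trained networks look in the newest picture that a camera, given by its name, has taken for a name from the list of things; names that differ only in an ending like _2 or _b are one class to them, and where a whole thing is asked for, a point or a joint stands for the part that bears it (a point fixed in the world has none). Each returns a list of dicts, best first, with "p" (0 to 1); they miss things now and then, are a little off and sometimes report something else, mostly with a low value. They report only what shows in the picture. A call takes as long as a camera call. They do not tell look-alikes from the thing itself.
- trace(camera, thing): "region" (480x640 bool, what is visible of it) and "location" ([column, row] in pixels, amid what is visible of it).
The state is a dict: "time": time; "joint_pos": joint angles; "joint_vel": joint speeds; "joint_efforts": joint torques, N m; "tool_pos": TCP position; "tool_rot": TCP orientation; "contact_force": force on the tool from outside, world axes, zero at the start; "ft_torque": the same for the moment, N m; "gripper_width": opening from 0.0 (shut) to 1.0 (fully open); "grasp_force": force on a finger pad.
Only numpy, scipy, OpenCV 4.12 (cv2) and the standard library are available. Lean on these libraries where they do the work, as an engineer would, in place of code of your own. Each camera call takes 0.05 s, during which the arm holds its last target. There are 200 camera calls.

TASK

The four cocoons on the dark grey counting tray have been counted: sweep them with the fingertips along the deck and over its edge so that all four drop into the trough, then push the trough's cover over and press it fully shut so they stay in. Only push: do not pick up or carry any cocoon. Leave the little vial standing where it is on the deck and do not disturb the forceps, glass dish or vented box.

Things in the scene. Friction and masses are not known exactly. Their poses are not given: they have to be found in the camera images.
- tray: Dark grey plastic counting tray, fixed on the bench. Origin on the bench; at yaw 0 x points away from the robot; y to the trough. Flat deck 40 mm above the bench over x -75..107, y -108..50 mm. Front, back and -y end have a 3 mm rim, 12 mm above the deck; the -y end has a spout opening at x -60..-12. At y 50 the deck drops straight into the trough.
- trough (a point): Centre of the trough's floor: 6 mm above the bench, 34 mm below the deck. The trough runs along tray x (182 mm long, x -75..107 mm) and is open above from y 50 to 94 mm (44 mm wide).
- cover (a joint): Light grey trough cover, 178 x 51 x 3 mm, 30 g, hinged on the trough's outer wall. 0 rad: shut, flat over the trough and on the deck edge; 1.57: upright; it starts leaning outward (tray +y) at 1.7 to 2.05 (stop at 2.1). The hinge is slightly stiff: the cover stays where it is left, under 1 N at its edge moves it.
- hinge (a point): Middle of the cover's hinge line, which runs along tray x at tray y 98.5 mm, 41.5 mm above the bench.
- cover_edge (a point): Middle of the cover's free edge, 50 mm from the hinge line.
- batch_vial: Small glass vial with a white screw cap, 16 mm across and 51 mm tall, standing loose on the deck near the back rim; it stays. Origin: centre of its underside, z along its axis. 11 g.
- cocoon0_mid (a point): Centre of one of four loose cream silk-moth cocoons lying on the deck: a waisted oval 30 mm long (its own x) and 17 mm thick, 10 to 17 g, slides easily and hardly rolls. The centre lies 8.5 mm above what it rests on.
- cocoon1_mid (a point): Centre of one of four loose cream silk-moth cocoons lying on the deck: a waisted oval 30 mm long (its own x) and 17 mm thick, 10 to 17 g, slides easily and hardly rolls. The centre lies 8.5 mm above what it rests on.
- cocoon2_mid (a point): Centre of one of four loose cream silk-moth cocoons lying on the deck: a waisted oval 30 mm long (its own x) and 17 mm thick, 10 to 17 g, slides easily and hardly rolls. The centre lies 8.5 mm above what it rests on.
- cocoon3_mid (a point): Centre of one of four loose cream silk-moth cocoons lying on the deck: a waisted oval 30 mm long (its own x) and 17 mm thick, 10 to 17 g, slides easily and hardly rolls. The centre lies 8.5 mm above what it rests on.
- forceps: Steel forceps, 113 mm long, lying on the bench in front of the tray; origin at the centre of the underside. Bystander.
- glass_dish: Round glass dish, 90 mm across, 28 mm high, on the bench behind the tray; origin at the centre of the underside. Bystander.
- vent_box: Small vented specimen box, 38 mm cube, on the bench beyond the trough side of the tray; origin at the centre of the underside. Bystander.
There are look-alikes about, which are no part of the job. Leave any green or pink look-alike of the part that bears cocoon0_mid alone.

How it is judged:
By the outcome, as a careful person would: the job done as asked, in the order asked, and still so for the second after the job is handed in, with the robot touching nothing.
It also fails if it takes over 54 s, if anything falls off the work surface, if the arm or the gripper's body presses on something with over 40 N, if the wrist force passes 120 N, or if a joint passes its speed limit or range.

## Working session

There is one attempt and no reset: what is moved stays moved. The work goes in short steps, Python scripts to look and compute and a tool call to move; the robot and the scene stay as the last step left them, time stands still between calls to the robot, and variables do not carry over. Pictures are saved under pics/ and viewed, at most 10 in all, crops included, and the job is handed in when it is done.

Besides the shell and the picture viewer there is one more tool, called after "Emit:" as name(argument=value, ...) on one line, values as JSON. play_rows: Moves the arm, as the interface text tells. Its arguments: {"type":"object","properties":{"linear":{"type":"array","items":{"type":"array","items":{"type":"number"}}},"turn":{"type":"array","items":{"type":"number"}},"hand":{"type":"number"}},"required":["linear","turn"]}

```bash
mkdir -p pics; cat > h.py <<'E'
from plant import *
import numpy as np, cv2
from scipy.spatial.transform import Rotation as R
def cam(n):
    c=camera_info(n);K=np.array(c["camera_matrix"],float);d=np.array(c["distortion"],float)
    return c,K,d
def att(c):
    a=np.array(c["attitude"],float)
    return a if a.shape==(3,3) else R.from_quat(np.r_[a[1:],a[0]]).as_matrix()
def ray(n,px,z):
    c,K,d=cam(n);u=cv2.undistortPoints(np.array([[px]],float),K,d)[0,0]
    r=att(c)@np.r_[u,1];o=np.array(c["origin"],float)
    return o+r*(z-o[2])/r[2]
def proj(n,P):
    c,K,d=cam(n);A=att(c).T
    return cv2.projectPoints(np.atleast_2d(P).astype(float),cv2.Rodrigues(A)[0],-A@np.array(c["origin"],float),K,d)[0][:,0]
def save(n,f,box=None,s=1):
    im=grab_frame(n)
    o=im if box is None else im[box[1]:box[3],box[0]:box[2]]
    cv2.imwrite("pics/"+f,cv2.resize(o,None,fx=s,fy=s)[:,:,::-1]);return im
E
python3 - <<'E'
from h import *
im=save("top","top0.png");save("scene","scene0.png")
print(camera_info("top"),camera_info("scene"))
for t,z in [("cocoon0_mid",.0485),("batch_vial",.08),("tray",.04),("cover",.07),("forceps",0),("glass_dish",.02),("vent_box",.038)]:
    for r in trace("top",t)[:7]:
        m=r["region"];p=r["location"]
        print(t,round(r["p"],2),np.round(p),m.sum(),np.round(ray("top",p,z),3),im[m].mean(0).round())
E
```

```text
{'camera_matrix': array([[552.46036024,   0.        , 311.99565095],
       [  0.        , 552.46036024, 234.07392682],
       [  0.        ,   0.        ,   1.        ]]), 'distortion': array([0.01112232, 0.        , 0.        , 0.        , 0.        ]), 'origin': array([0.51355728, 0.14978885, 0.89316903]), 'attitude': array([ 0.00338118, -0.70067068,  0.71282944, -0.03038689])} {'camera_matrix': array([[616.17183553,   0.        , 319.98804918],
       [  0.        , 616.17183553, 235.908223  ],
       [  0.        ,   0.        ,   1.        ]]), 'distortion': array([-0.03403445,  0.        ,  0.        ,  0.        ,  0.        ]), 'origin': array([ 4.40796467e-04, -4.88911717e-01,  5.41752937e-01]), 'attitude': array([-0.4652632 ,  0.80664753, -0.31838989,  0.17741985])}
cocoon0_mid 0.68 [372. 254.] 179 [0.522 0.025 0.048] [101.  91.  73.]
cocoon0_mid 0.66 [441. 264.] 163 [ 0.504 -0.08   0.048] [110.  63.  71.]
cocoon0_mid 0.63 [443. 201.] 190 [ 0.602 -0.087  0.048] [110.  68.  74.]
cocoon0_mid 0.57 [402. 340.] 165 [ 0.389 -0.017  0.048] [16. 38. 19.]
batch_vial 0.55 [380. 163.] 147 [0.656 0.014 0.08 ] [93. 89. 79.]
batch_vial 0.31 [259. 209.] 1810 [0.591 0.195 0.08 ] [50. 50. 47.]
tray 0.71 [326. 216.] 18255 [0.581 0.095 0.04 ] [35. 36. 35.]
cover 0.85 [261. 206.] 1811 [0.596 0.193 0.07 ] [50. 50. 47.]
cover 0.16 [364. 221.] 189 [0.571 0.039 0.07 ] [98. 88. 71.]
cover 0.16 [338. 118.] 2720 [0.728 0.075 0.07 ] [105. 104.  96.]
forceps 0.46 [355. 303.] 7 [0.444 0.048 0.   ] [52. 49. 45.]
glass_dish 0.67 [341. 116.] 2593 [0.744 0.066 0.02 ] [106. 105.  96.]
vent_box 0.73 [184. 196.] 663 [0.616 0.314 0.038] [93. 88. 78.]
vent_box 0.38 [332. 193.] 176 [0.618 0.084 0.038] [101.  91.  72.]
```

```bash
python3 - <<'E'
import cv2
a=cv2.imread("pics/top0.png")[90:350,160:480]
cv2.imwrite("pics/top0c.png",cv2.convertScaleAbs(cv2.resize(a,None,fx=2.3,fy=2.3,interpolation=cv2.INTER_CUBIC),alpha=1.8))
b=cv2.imread("pics/scene0.png");cv2.imwrite("pics/scene0b.png",cv2.convertScaleAbs(b,alpha=1.8))
E
```

```text
(no output)
```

View pics/top0c.png

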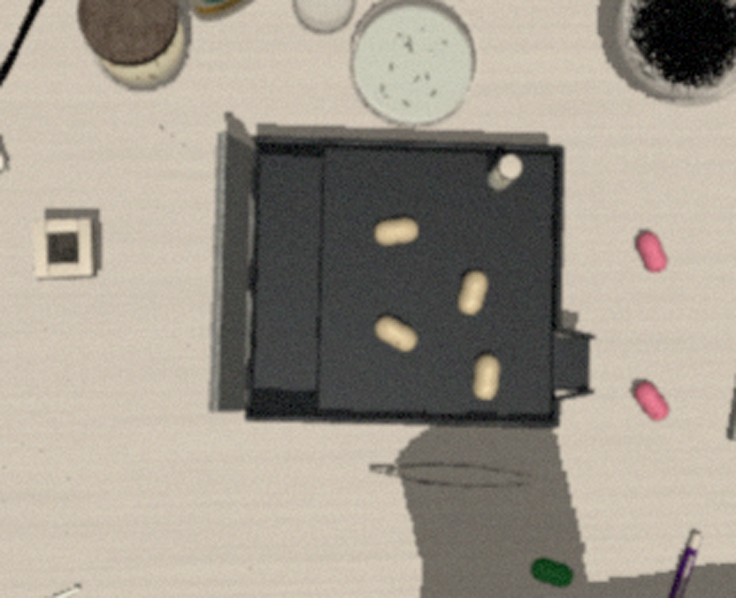

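View pics/scene0b.png

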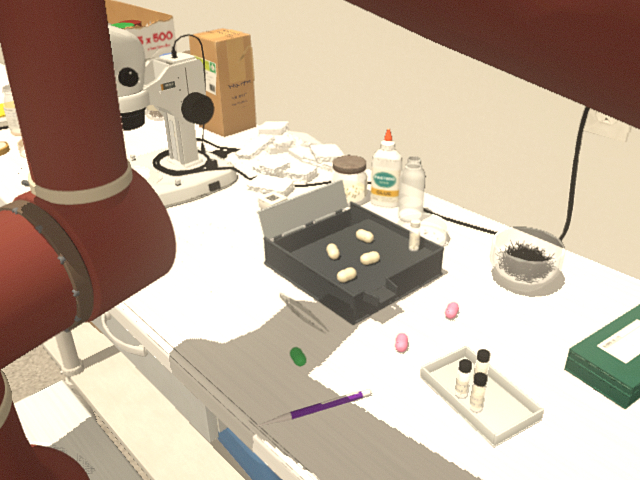

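The top view shows four cream cocoons at crop (397,231), (473,293), (396,333) and (487,377). The vial stands at (505,172) by the back rim, the trough is on the left with its cover leaning out at x≈215–250, and the green and pink look-alikes are off the tray.

```bash
python3 - <<'E'
from h import *
from scipy.optimize import least_squares
f=lambda u,v,z: ray("top",(u/2.3+160,v/2.3+90),z)[:2]
obs=[((322,148),.052,(110,50)),((318,413),.04,(-75,50)),((563,146),.052,(110,-111)),((557,425),.052,(-78,-111)),((248,420),.04,(-78,98))]
W=np.array([f(*o[0],o[1]) for o in obs]);T=np.array([o[2] for o in obs])/1000
def tf(p,T):
    c,s=np.cos(p[2]),np.sin(p[2]);return T@np.array([[c,s],[-s,c]])+p[:2]
r=least_squares(lambda p:(tf(p,T)-W).ravel(),[.57,.08,0]);p=r.x
print("tray",p.round(4),np.degrees(p[2]),(r.fun.reshape(-1,2)*1000).round(1))
def inv(w):
    c,s=np.cos(p[2]),np.sin(p[2]);return (np.array(w)-p[:2])@np.array([[c,-s],[s,c]])
for n,u,v,z in [("c",397,231,.0485),("c",473,293,.0485),("c",396,333,.0485),("c",487,377,.0485),("vialcap",511,166,.091),("vialbase",496,184,.042),
  ("edgeB",220,133,.088),("edgeF",214,410,.088),("fcL",372,468,.004),("fcR",530,478,.004),("dishfront",414,125,.02),("boxR",98,250,.038)]:
    w=f(u,v,z);print(n,w.round(4),(inv(w)*1000).round(1))
print("edge mid top",tf(p,np.array([[.016,.05]])),state()["tool_rot"],state()["gripper_width"])
E
```

```text
tray [ 0.5697  0.0868 -0.0333] -1.9055827326945605 [[ 5.  -0.4]
 [-3.3  0.3]
 [ 0.1  0.6]
 [-0.9 -2. ]
 [-0.9  1.5]]
c [0.6204 0.0842] [50.8 -0.9]
c [0.578 0.034] [ 10.1 -52.5]
c [0.5521 0.0862] [-17.6  -1.2]
c [0.5217 0.0259] [-45.9 -62.4]
vialcap [0.6558 0.0136] [ 88.5 -70.3]
vialbase [0.6523 0.0158] [ 85.  -68.2]
edgeB [0.6796 0.199 ] [106.1 115.8]
edgeF [0.5036 0.2051] [-70. 116.]
fcL [0.4601 0.1015] [-110.    11.1]
fcR [ 0.4509 -0.0092] [-115.5  -99.9]
dishfront [0.6979 0.0686] [128.7 -13.9]
boxR [0.6116 0.2847] [ 35.3 199.2]
edge mid top [[0.58733627 0.13621808]] [-7.30018465e-05  9.85177318e-01  1.71539053e-01 -6.62319705e-06] 0.995310171882564
```

Emit:
play_rows(linear=[[0.0243, 0.0462, 0], [0.0243, 0.0462, 0], [0.0243, 0.0462, 0], [0.0243, 0.0462, 0], [0.0243, 0.0462, 0], [0.0243, 0.0462, 0], [0.0243, 0.0462, 0]], turn=[4.88, 4.88, 4.88, 4.88, 4.88, 4.88, 4.88], hand=0.01)

```text
time: 1.32
tool_pos: [0.382, -0.2633, 0.193]
tool_rot: [0.0, 0.891, 0.454, 0.0]
contact_force: [1.1, 0.1, -0.3]
gripper_width: 0.117
grasp_force: 0.0
```

Emit:
play_rows(linear=[[0.0243, 0.0462, 0], [0.0243, 0.0462, 0], [0.0243, 0.0462, 0], [0.0243, 0.0462, 0], [0.0243, 0.0462, -0.02], [0.0243, 0.0462, -0.02], [0.0243, 0.0462, -0.03], [0, 0, -0.03]], turn=[4.88, 4.88, 4.88, 4.88, 4.88, 4.88, 4.88, 0])

```text
time: 2.33
tool_pos: [0.5527, 0.0616, 0.0922]
tool_rot: [0.0, 0.717, 0.697, 0.001]
contact_force: [-1.1, 0.0, 0.1]
gripper_width: 0.117
grasp_force: 0.0
```

```bash
python3 - <<'E'
from h import *
print(state()["tool_pos"])
a=save("wrist","w1.png");b=save("scene","s1.png")
o=np.hstack([cv2.resize(a,(400,300)),cv2.resize(b[150:330,230:470],(400,300))]);cv2.imwrite("pics/c1.png",cv2.convertScaleAbs(o[:,:,::-1],alpha=1.7))
E
```

```text
[0.55265042 0.06155615 0.09220523]
```

View pics/c1.png

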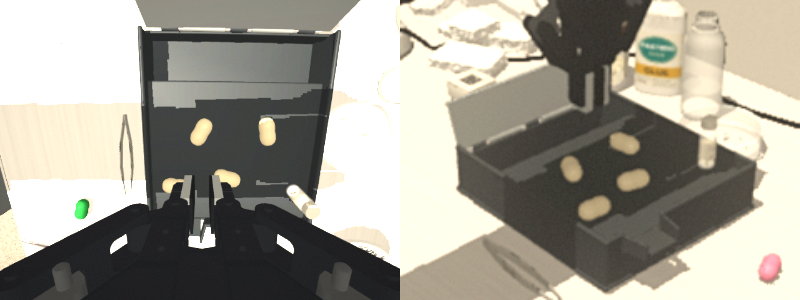

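Emit:
play_rows(linear=[[-0.005, -0.003, 0], [0, 0, -0.02], [0, 0, -0.018], [0, 0, -0.01], [0, 0, 0]], turn=[0, 0, 0, 0, 0])

```text
time: 3.05
tool_pos: [0.5454, 0.0555, 0.0432]
tool_rot: [-0.001, 0.719, 0.695, -0.001]
contact_force: [1.0, -0.6, 0.2]
gripper_width: 0.117
grasp_force: 0.0
```

Emit:
play_rows(linear=[[0.0005, 0.013, 0], [0.0005, 0.013, 0], [0.0005, 0.013, 0], [0.0005, 0.013, 0], [0.0005, 0.013, 0], [0.0005, 0.012, 0], [0, 0, 0]], turn=[0, 0, 0, 0, 0, 0, 0])

```text
time: 3.92
tool_pos: [0.5494, 0.1335, 0.0447]
tool_rot: [0.0, 0.718, 0.696, -0.0]
contact_force: [0.1, 0.0, 0.2]
gripper_width: 0.123
grasp_force: 0.0
```

```bash
python3 - <<'E'
from h import *
print(state()["tool_pos"])
a=save("wrist","w2.png");b=save("scene","s2.png")
o=np.hstack([cv2.resize(a,(400,300)),cv2.resize(b[150:330,230:470],(400,300))]);cv2.imwrite("pics/c2.png",cv2.convertScaleAbs(o[:,:,::-1],alpha=1.7))
E
```

```text
[0.54942101 0.13345549 0.04468439]
```

View pics/c2.png

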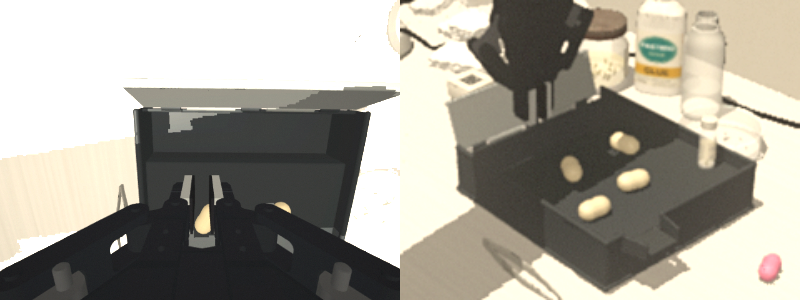

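```bash
python3 - <<'E'
from h import *
t=state()["tool_pos"];print(t)
im=save("top","t2.png")
sc=cv2.imread("pics/s2.png")
for n in("top","scene"):
    print(n,"tcp",proj(n,t).round(),"cocoons pred",proj(n,[[.6204,.0842,.0485],[.578,.034,.0485],[.5521,.0862,.0485],[.5217,.0259,.0485]]).round().tolist())
    if n=="scene": grab_frame(n)
    print([(round(r["p"],2),np.round(r["location"]).tolist()) for r in trace(n,"cocoon0_mid")])
c=camera_info("wrist");print(np.round(c["mount"],3).tolist())
def d(a,p,x0,y0):
    b=a.copy();cv2.drawMarker(b,tuple(int(v) for v in p),(0,0,255),cv2.MARKER_CROSS,8,1);return cv2.resize(b[y0:y0+180,x0:x0+240],(400,300))
o=np.hstack([d(im[:,:,::-1],proj("top",t)[0],230,120),d(sc,proj("scene",t)[0],230,150)])
cv2.imwrite("pics/c3.png",cv2.convertScaleAbs(o,alpha=1.8))
E
```

```text
[0.54939686 0.13262138 0.04461764]
top tcp [[302. 237.]] cocoons pred [[333.0, 190.0], [366.0, 217.0], [332.0, 235.0], [372.0, 254.0]]
[(0.67, [403.0, 341.0]), (0.6, [441.0, 262.0]), (0.52, [441.0, 198.0])]
scene tcp [[311. 243.]] cocoons pred [[365.0, 237.0], [370.0, 259.0], [333.0, 252.0], [347.0, 276.0]]
[(0.78, [347.0, 273.0]), (0.76, [301.0, 355.0]), (0.68, [451.0, 308.0]), (0.56, [404.0, 343.0])]
[[0.0, -0.966, -0.257, 0.065], [1.0, 0.0, -0.0, 0.001], [0.0, -0.257, 0.966, -0.181], [0.0, 0.0, 0.0, 1.0]]
```

View pics/c3.png

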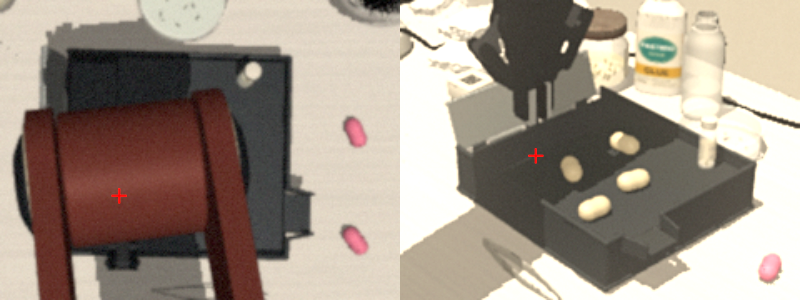

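The scene view shows the front cocoon unmoved at crop (571,168), while the visible fingertips end about 22 px above the predicted TCP (marked cross). I'll check this with a brightened close-up.

```bash
python3 - <<'E'
from h import *
print(proj("scene",[[.5527,.0616,.0922],[.5494,.1326,.0446]]))
g=lambda a:(255*(a/255.)**.4).astype(np.uint8)
s1=cv2.imread("pics/s1.png");s2=cv2.imread("pics/s2.png");w=cv2.imread("pics/w2.png")
o=np.hstack([cv2.resize(g(s[190:290,260:400]),(400,286),interpolation=cv2.INTER_CUBIC) for s in(s1,s2)])
o2=np.hstack([cv2.resize(g(w[150:420,180:560]),(400,284)),cv2.resize(g(cv2.imread("pics/w1.png")[150:420,180:560]),(400,284))])
cv2.imwrite("pics/c4.png",np.vstack([o,o2]))
E
```

```text
[[344.91012295 232.59878312]
 [311.21774314 243.2764987 ]]
```

View pics/c4.png

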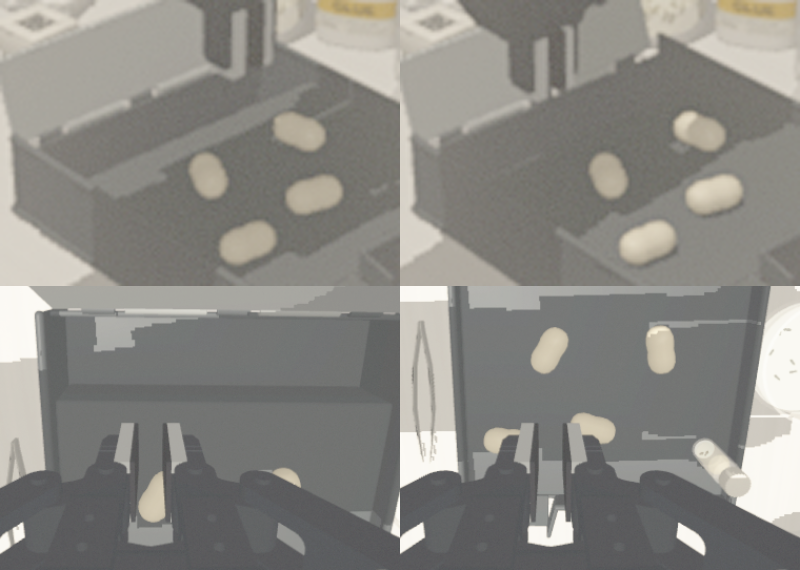

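```bash
python3 - <<'E'
from h import *
from scipy.optimize import least_squares
c=camera_info("wrist");K=np.array(c["camera_matrix"],float);d=np.array(c["distortion"],float);M=np.array(c["mount"],float)
print(K[0,0],K[:2,2],d)
q=R.from_quat([.717,.697,.001,0]).as_matrix()
P=np.array([[.5521,.0862,.0485],[.6204,.0842,.0485],[.578,.034,.0485]])
px=np.array([[322,211],[427,211],[180+193*.95,150+142*.95]])
def f(o):
    t=np.array([.5527,.0616,.0922])+o
    pc=(((P-t)@q)-M[:3,3])@M[:3,:3]
    return (cv2.projectPoints(pc,np.zeros(3),np.zeros(3),K,d)[0][:,0]-px).ravel()
print(f(np.zeros(3)).round(1));r=least_squares(f,np.zeros(3));print("offset",r.x.round(4),r.fun.round(1))
pc=(-M[:3,3])@M[:3,:3];print("tcp px",K@pc/pc[2])
s=state();print(s["joint_pos"],s["tool_pos"],s["tool_rot"])
# tip in scene: implied z
for u,v,xy in [(342,215,(.5527,.0616)),(311,221.5,(.5494,.1326))]:
    print([ (z,proj("scene",[*xy,z])[0].round(1).tolist()) for z in (.06,.07,.08,.11,.12)])
E
```

```text
351.0040794609209 [322.60828358 240.80182039] [-0.03249096  0.          0.          0.          0.        ]
[-3.6  0.6 -3.4  0.8 -4.8  0.8]
offset [-0.0027 -0.0002  0.0007] [ 0.6 -0.1  0.4  0.1 -1.  -0. ]
tcp px [320.10498376 270.14338964   1.        ]
[ 1.04443921e-01  4.99808886e-02  1.87457431e+00 -9.26710388e-05
  1.21705066e+00  1.38725992e-01] [0.54949314 0.13217957 0.0447081 ] [ 3.01699039e-05  7.19111698e-01  6.94894498e-01 -3.19791025e-05]
[(0.06, [344.7, 251.4]), (0.07, [344.8, 245.6]), (0.08, [344.8, 239.8]), (0.11, [345.0, 221.9]), (0.12, [345.1, 215.8])]
[(0.06, [311.0, 234.8]), (0.07, [310.9, 229.2]), (0.08, [310.8, 223.6]), (0.11, [310.5, 206.3]), (0.12, [310.4, 200.4])]
```

The wrist view agrees with the reported pose, but both cameras put the real fingertips roughly 30 mm behind the reported TCP. The first sweep therefore passed over the cocoon. I'll go back and feel for the deck gently.

Emit:
play_rows(linear=[[-0.0005, -0.026, 0.005], [-0.0005, -0.026, 0], [-0.002, -0.025, 0], [0, 0, -0.009], [0, 0, -0.008], [0, 0, -0.006], [0, 0, 0]], turn=[0, 0, 0, 0, 0, 0, 0])

```text
time: 5.1
tool_pos: [0.5457, 0.0562, 0.0256]
tool_rot: [-0.001, 0.719, 0.695, -0.001]
contact_force: [1.0, 0.3, -0.3]
gripper_width: 0.114
grasp_force: 0.0
```

```bash
python3 - <<'E'
from h import *
s=state();print(s["tool_pos"],s["contact_force"],s["gripper_width"])
g=lambda a:(255*(a/255.)**.5).astype(np.uint8)
a=save("wrist","w5.png");b=save("scene","s5.png")
print(proj("scene",s["tool_pos"]))
o=np.hstack([cv2.resize(g(a[150:450,120:520]),(400,300)),cv2.resize(g(b[190:290,260:400]),(400,300),interpolation=cv2.INTER_CUBIC)]);cv2.imwrite("pics/c5.png",o[:,:,::-1])
E
```

```text
[0.54569303 0.05623377 0.02563082] [ 0.96919133  0.33068512 -0.27204652] 0.11388402718642447
[[343.64986647 273.89144402]]
```

View pics/c5.png

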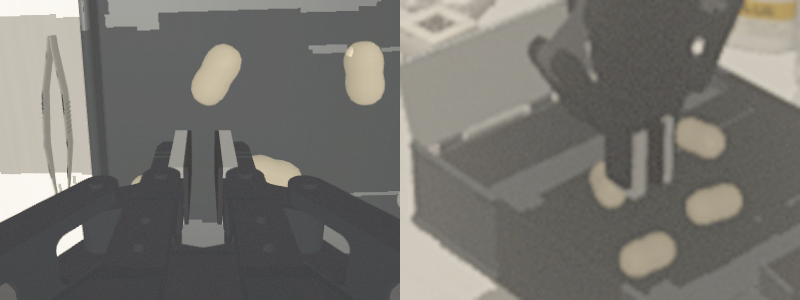

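Emit:
play_rows(linear=[[0, 0, -0.006], [0, 0, -0.004], [0, 0, 0]], turn=[0, 0, 0])

```text
time: 5.58
tool_pos: [0.546, 0.0556, 0.0161]
tool_rot: [-0.0, 0.719, 0.695, -0.0]
contact_force: [-0.4, -0.1, 0.6]
gripper_width: 0.115
grasp_force: 0.0
```

Emit:
play_rows(linear=[[0, 0, -0.002], [0, 0, -0.002], [0, 0, 0]], turn=[0, 0, 0])

```text
time: 5.95
tool_pos: [0.5463, 0.0556, 0.0125]
tool_rot: [-0.0, 0.719, 0.695, -0.0]
contact_force: [-0.7, 0.5, 0.1]
gripper_width: 0.118
grasp_force: 0.0
```

Emit:
play_rows(linear=[[0.0005, 0.01, 0], [0.0005, 0.013, 0], [0.0005, 0.013, 0], [0.0005, 0.013, 0], [0.0005, 0.013, 0], [0.0005, 0.013, 0], [0, 0, 0]], turn=[0, 0, 0, 0, 0, 0, 0])

```text
time: 6.82
tool_pos: [0.5494, 0.1316, 0.0127]
tool_rot: [-0.0, 0.718, 0.696, 0.0]
contact_force: [0.7, 0.1, -0.8]
gripper_width: 0.119
grasp_force: 0.0
```

```bash
cat > look.py <<'E'
from h import *
import sys
s=state();print(s["tool_pos"].round(4) if hasattr(s["tool_pos"],"round") else s["tool_pos"])
g=lambda a:(255*(a/255.)**.5).astype(np.uint8)
a=grab_frame("wrist");b=grab_frame("scene")
o=np.hstack([cv2.resize(g(a[120:480,80:560]),(400,300)),cv2.resize(g(b[170:320,250:450]),(400,300),interpolation=cv2.INTER_CUBIC)]);cv2.imwrite("pics/%s.png"%sys.argv[1],o[:,:,::-1])
E
python3 look.py c6
```

```text
[0.5494 0.1316 0.0127]
```

View pics/c6.png

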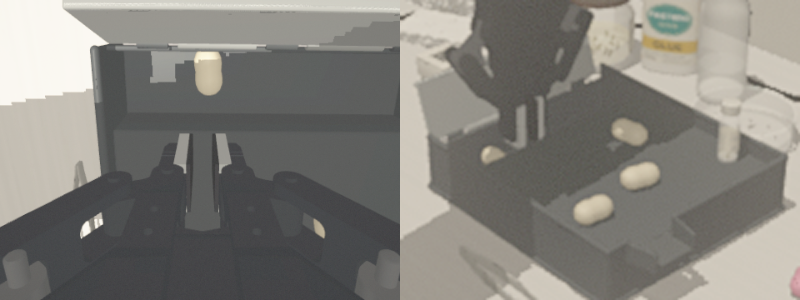

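The first cocoon is in the trough (wrist crop (208,72)). Next is the one at tray (10,-52).

Emit:
play_rows(linear=[[0, 0, 0.035], [0.009, -0.041, 0], [0.009, -0.041, 0], [0.0095, -0.04, 0], [0, 0, 0], [0, 0, -0.02], [0, 0, -0.015], [0, 0, 0]], turn=[0, 0, 0, 0, 0, 0, 0, 0])

```text
time: 7.92
tool_pos: [0.5744, 0.0097, 0.0096]
tool_rot: [-0.002, 0.718, 0.696, -0.002]
contact_force: [-1.0, 0.1, -0.7]
gripper_width: 0.114
grasp_force: 0.0
```

Emit:
play_rows(linear=[[0.0005, 0.009, 0], [0.0005, 0.014, 0], [0.0005, 0.014, 0], [0.0005, 0.014, 0], [0.0005, 0.014, 0], [0.0005, 0.014, 0], [0.0005, 0.014, 0], [0.0005, 0.014, 0]], turn=[0, 0, 0, 0, 0, 0, 0, 0])

```text
time: 8.93
tool_pos: [0.5812, 0.1164, 0.0129]
tool_rot: [0.0, 0.719, 0.695, 0.0]
contact_force: [0.5, -1.6, 2.7]
gripper_width: 0.118
grasp_force: 1.3
```

Emit:
play_rows(linear=[[0.0005, 0.013, 0], [0, 0.002, 0], [0, 0, 0], [0, 0, 0.04], [0, -0.06, 0], [0, 0, 0]], turn=[0, 0, 0, 0, 0, 0])

```text
time: 9.68
tool_pos: [0.5816, 0.0676, 0.053]
tool_rot: [0.0, 0.72, 0.694, -0.0]
contact_force: [-0.7, 0.4, 0.2]
gripper_width: 0.115
grasp_force: 0.0
```

```bash
cat > loc.py <<'E'
from h import *
s=state();t=np.array(s["tool_pos"]);w,x,y,z=s["tool_rot"];q=R.from_quat([x,y,z,w]).as_matrix()
im=grab_frame("wrist");c,K,d=cam("wrist");M=np.array(c["mount"],float)
def wr(px,zz):
    u=cv2.undistortPoints(np.array([[px]],float),K,d)[0,0]
    r=q@(M[:3,:3]@np.r_[u,1]);o=t+q@M[:3,3];return o+r*(zz-o[2])/r[2]
p=np.array([.5697,.0868]);th=-.0333;C=np.array([[np.cos(th),-np.sin(th)],[np.sin(th),np.cos(th)]])
tt=lambda W:((W[:2]-p)@C*1000).round(1)
print("tcp",t.round(4),tt(t))
for n,zs in(("cocoon0_mid",(.0485,.0145)),("batch_vial",(.065,))):
    for r in trace("wrist",n):
        ys,xs=np.nonzero(r["region"]);(ev,vec)=np.linalg.eigh(np.cov(xs,ys))
        print(n,round(r["p"],2),np.round(r["location"]),len(xs),im[r["region"]].mean(0).round(),[tt(wr(r["location"],z)).tolist() for z in zs],"axis",vec[:,1].round(2))
grab_frame("scene")
print("scene",[(round(r["p"],2),np.round(r["location"]).tolist(),tt(ray("scene",r["location"],.0485)).tolist()) for r in trace("scene","cocoon0_mid")])
E
python3 loc.py
```

```text
tcp [0.5816 0.0676 0.053 ] [ 12.6 -18.8]
cocoon0_mid 0.76 [ 66. 372.] 790 [ 40. 123.  51.] [[-146.2, -87.5], [-175.7, -111.9]] axis [-0.26  0.97]
cocoon0_mid 0.56 [234. 326.] 254 [128. 113.  84.] [[-38.4, -55.0], [-48.0, -73.5]] axis [-0.98 -0.22]
batch_vial 0.64 [460. 386.] 105 [115. 110.  96.] [[91.4, -84.6]] axis [0.2  0.98]
scene [(0.73, [449.0, 307.0], [4.0, -206.9]), (0.61, [298.0, 356.0], [-205.3, -149.0]), (0.51, [400.0, 340.0], [-94.1, -210.1]), (0.45, [346.0, 275.0], [-45.1, -59.8])]
```

```bash
python3 look.py c7
```

```text
[0.5809 0.0713 0.052 ]
```

View pics/c7.png

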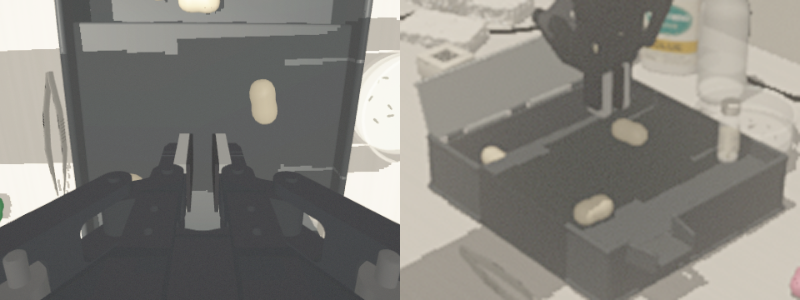

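Emit:
play_rows(linear=[[0.015, -0.008, 0], [0.015, -0.008, 0], [0, 0, 0], [0, 0, -0.02], [0, 0, -0.015], [0, 0, -0.004], [0, 0, 0]], turn=[10, 10, 0, 0, 0, 0, 0])

```text
time: 10.9
tool_pos: [0.6107, 0.0548, 0.0128]
tool_rot: [-0.001, 0.587, 0.809, -0.0]
contact_force: [0.6, -0.1, -0.1]
gripper_width: 0.114
grasp_force: 0.0
```

Emit:
play_rows(linear=[[0.0005, 0.01, 0], [0.0005, 0.012, 0], [0.001, 0.013, 0], [0.001, 0.013, 0], [0.0005, 0.013, 0], [0.0005, 0.012, 0], [0, 0, 0]], turn=[0, -4, -4, -4, -4, -4, 0])

```text
time: 11.78
tool_pos: [0.6162, 0.1289, 0.0148]
tool_rot: [0.0, 0.718, 0.696, 0.001]
contact_force: [-0.1, 0.4, 2.5]
gripper_width: 0.116
grasp_force: 0.8
```

Emit:
play_rows(linear=[[0, 0, 0.04], [-0.03, -0.04, 0], [-0.02, -0.04, 0], [0, 0, 0]], turn=[0, 0, 0, 0])

```text
time: 12.28
tool_pos: [0.5644, 0.0455, 0.0538]
tool_rot: [0.0, 0.72, 0.694, -0.0]
contact_force: [0.7, 0.2, 0.1]
gripper_width: 0.117
grasp_force: 0.0
```

```bash
python3 loc.py
```

```text
tcp [0.5644 0.0455 0.0538] [ -3.9 -41.4]
cocoon0_mid 0.68 [249. 298.] 1289 [151. 134. 100.] [[-44.8, -60.5], [-52.5, -75.8]] axis [-1.   -0.03]
cocoon0_mid 0.68 [ 83. 342.] 852 [ 43. 127.  54.] [[-148.1, -89.7], [-174.7, -110.3]] axis [-0.28  0.96]
batch_vial 0.92 [499. 328.] 2458 [155. 146. 124.] [[93.1, -70.8]] axis [0.71 0.71]
batch_vial 0.51 [373. 157.] 112885 [50. 51. 49.] [[21.2, 18.9]] axis [-1.    0.07]
batch_vial 0.51 [159. 235.] 2005 [96. 91. 80.] [[-84.6, -18.7]] axis [0.07 1.  ]
batch_vial 0.19 [348.  74.] 1431 [221. 207. 165.] [[8.9, 55.4]] axis [-1.   -0.05]
scene [(0.81, [301.0, 355.0], [-202.3, -149.5]), (0.69, [452.0, 308.0], [6.5, -210.3]), (0.66, [402.0, 342.0], [-95.6, -214.1]), (0.63, [348.0, 274.0], [-42.3, -60.6])]
```

Emit:
play_rows(linear=[[-0.022, -0.022, 0], [-0.021, -0.022, 0], [0, 0, 0], [0, 0, -0.02], [0, 0, -0.015], [0, 0, -0.005], [0, 0, 0]], turn=[0, 0, 0, 0, 0, 0, 0])

```text
time: 13.4
tool_pos: [0.5224, 0.004, 0.0133]
tool_rot: [-0.0, 0.719, 0.695, -0.0]
contact_force: [0.1, 0.4, -0.1]
gripper_width: 0.114
grasp_force: 0.0
```

Emit:
play_rows(linear=[[0.0005, 0.01, 0], [0.0005, 0.014, 0], [0.0005, 0.014, 0], [0.0005, 0.014, 0], [0.0005, 0.014, 0], [0.0005, 0.014, 0], [0.0005, 0.014, 0], [0.0005, 0.014, 0]], turn=[0, 0, 0, 0, 0, 0, 0, 0])

```text
time: 14.4
tool_pos: [0.5268, 0.1124, 0.014]
tool_rot: [0.0, 0.719, 0.695, 0.0]
contact_force: [-0.8, -2.0, 3.9]
gripper_width: 0.122
grasp_force: 1.9
```

Emit:
play_rows(linear=[[0.0005, 0.013, 0], [0, 0.009, 0], [0, 0, 0], [0, 0, 0.055], [0.02, -0.045, 0.03], [0.02, -0.03, 0], [0, 0, 0]], turn=[0, 0, 0, 0, 0, 0, 0])

```text
time: 15.28
tool_pos: [0.5675, 0.0568, 0.0985]
tool_rot: [-0.0, 0.72, 0.694, -0.0]
contact_force: [-0.1, 0.7, -0.1]
gripper_width: 0.114
grasp_force: 0.0
```

```bash
python3 loc.py;python3 look.py c8
```

```text
tcp [0.5675 0.0568 0.0985] [ -1.2 -30.1]
cocoon0_mid 0.74 [114. 328.] 619 [ 49. 133.  59.] [[-154.9, -93.1], [-177.7, -111.9]] axis [-0.2   0.98]
cocoon0_mid 0.62 [255.  94.] 838 [229. 215. 173.] [[-41.1, 66.8], [-47.3, 71.5]] axis [-0.96  0.28]
cocoon0_mid 0.17 [184. 234.] 1185 [95. 90. 79.] [[-94.2, -21.9], [-108.2, -30.2]] axis [0.04 1.  ]
batch_vial 0.82 [458. 307.] 1413 [160. 151. 129.] [[90.8, -68.9]] axis [0.65 0.76]
batch_vial 0.25 [357. 152.] 90184 [57. 58. 55.] [[20.6, 31.7]] axis [-0.31  0.95]
scene [(0.78, [405.0, 342.0], [-91.7, -216.5]), (0.75, [451.0, 307.0], [7.3, -208.4]), (0.48, [299.0, 355.0], [-203.5, -148.2])]
[0.5658 0.0594 0.0976]
```

```bash
cat > seg.py <<'E'
import sys,runpy
exec(open("loc.py").read().split("print(\"tcp\"")[0])
b=im.astype(int);m=((b[:,:,0]-b[:,:,2]>15)&(b[:,:,0]>b[:,:,1]*1.03)&(b[:,:,0]>40)).astype(np.uint8)
m=cv2.morphologyEx(m,cv2.MORPH_OPEN,np.ones((3,3)))
n,_,st,ce=cv2.connectedComponentsWithStats(m)
print("tcp",t,tt(t))
for i in range(1,n):
    if st[i,4]>60: print(st[i].tolist(),im[_==i].mean(0).round(),tt(wr(ce[i],.0145)),tt(wr(ce[i],.0485)))
E
python3 seg.py
```

```text
tcp [0.56620397 0.05936909 0.09811444] [ -2.6 -27.5]
[44, 0, 9, 20, 106] [238. 231. 212.] [-189.4  130.7] [-165.2  118.7]
[607, 0, 33, 77, 1642] [155. 145. 125.] [208.5 114.9] [181.6 104.9]
[633, 0, 7, 39, 219] [141. 107.  50.] [215.4 127.6] [187.6 116. ]
[17, 11, 11, 19, 117] [239. 232. 214.] [-210.1  125.4] [-183.2  114.1]
[478, 33, 42, 20, 264] [146. 138. 123.] [123.4 107.1] [107.4  98.1]
[286, 61, 25, 46, 870] [212. 197. 155.] [-18.4  80.5] [-16.1  75. ]
[240, 82, 42, 31, 829] [210. 195. 153.] [-44.9  72.1] [-39.3  67.6]
[319, 94, 42, 26, 825] [217. 203. 159.] [10.9 65.3] [ 9.4 61.7]
[581, 98, 59, 67, 1748] [197. 189. 169.] [210.9  49.7] [183.6  48.1]
[391, 100, 29, 27, 557] [198. 182. 141.] [57.3 61.1] [49.8 58.1]
[486, 141, 132, 160, 6266] [181. 172. 154.] [174.9 -21.8] [152.3 -14.3]
[0, 161, 215, 147, 24235] [152. 143. 127.] [-176.8  -20. ] [-154.2  -12.7]
[182, 198, 15, 86, 875] [146. 138. 122.] [-107.   -38.2] [-93.4 -28.5]
[195, 288, 7, 17, 95] [180. 171. 153.] [-103.7  -80.3] [-90.5 -65.2]
[440, 293, 48, 50, 1214] [162. 152. 129.] [ 116.8 -100.7] [101.6 -83. ]
[123, 310, 16, 28, 215] [165. 156. 139.] [-160.8 -104.2] [-140.2  -86. ]
[0, 333, 68, 100, 2789] [165. 152. 130.] [-278.5 -170.5] [-242.8 -143.8]
[519, 356, 104, 59, 2734] [160. 151. 135.] [ 222.7 -160.3] [ 193.9 -135. ]
```

All four cocoons are in the trough (segmented at tray (-45,72), (-18,80), (11,65) and (57,61)) and the deck is clear. Now the cover.

Emit:
play_rows(linear=[[0.006, 0.043, 0], [0.006, 0.043, 0], [0.006, 0.043, 0], [0.006, 0.043, 0], [0, 0.003, 0], [0, 0, -0.03], [0, 0, -0.026], [0, 0, 0]], turn=[0, 0, 0, 0, 0, 0, 0, 0])

```text
time: 16.68
tool_pos: [0.5884, 0.2323, 0.0398]
tool_rot: [-0.001, 0.719, 0.695, -0.003]
contact_force: [-0.1, 0.2, 0.1]
gripper_width: 0.118
grasp_force: 0.0
```

Emit:
play_rows(linear=[[-0.0005, -0.012, 0], [-0.0005, -0.012, 0], [-0.0005, -0.012, 0], [-0.0005, -0.012, 0], [-0.0005, -0.012, 0], [-0.0005, -0.012, 0], [0, 0, 0]], turn=[0, 0, 0, 0, 0, 0, 0])

```text
time: 17.55
tool_pos: [0.5879, 0.1606, 0.0426]
tool_rot: [-0.0, 0.719, 0.695, -0.0]
contact_force: [0.7, 0.6, -0.3]
gripper_width: 0.116
grasp_force: 0.0
```

```bash
python3 - <<'E'
from h import *
g=grab_frame("scene")
for r in trace("scene","cover")[:2]:
    ys,xs=np.nonzero(r["region"]);print(r["p"],r["location"],len(xs),xs.min(),xs.max(),ys.min(),ys.max())
# expected extents of cover quad for several angles
p=np.array([.5697,.0868]);th=-.0333;C=np.array([[np.cos(th),-np.sin(th)],[np.sin(th),np.cos(th)]])
for a in(1.93,1.57,1.2,.9,.7,.4,0):
    P=[]
    for x in(-.073,.105):
        for L in(0,.05):
            w=C@np.array([x,.0985-L*np.cos(a)])+p;P.append([*w,.0415+L*np.sin(a)])
    print(a,proj("scene",P).round().tolist())
cv2.imwrite("pics/s9.png",g[:,:,::-1])
E
```

```text
0.8 [310.7, 216.3] 897 270 361 194 238
0.22 [293.0, 248.7] 60 291 300 243 250
1.93 [[265.0, 243.0], [256.0, 213.0], [347.0, 208.0], [340.0, 181.0]]
1.57 [[265.0, 243.0], [263.0, 215.0], [347.0, 208.0], [347.0, 182.0]]
1.2 [[265.0, 243.0], [270.0, 221.0], [347.0, 208.0], [355.0, 187.0]]
0.9 [[265.0, 243.0], [276.0, 229.0], [347.0, 208.0], [360.0, 194.0]]
0.7 [[265.0, 243.0], [279.0, 235.0], [347.0, 208.0], [363.0, 199.0]]
0.4 [[265.0, 243.0], [282.0, 244.0], [347.0, 208.0], [366.0, 207.0]]
0 [[265.0, 243.0], [284.0, 256.0], [347.0, 208.0], [367.0, 218.0]]
```

Emit:
play_rows(linear=[[0, -0.003, -0.006], [0, 0, -0.007], [0, 0, -0.006], [0, 0, -0.005], [0, 0, -0.003], [0, 0, 0]], turn=[0, 0, 0, 0, 0, 0])

```text
time: 18.4
tool_pos: [0.5877, 0.1586, 0.0154]
tool_rot: [-0.0, 0.719, 0.695, -0.0]
contact_force: [0.0, 0.1, 0.6]
gripper_width: 0.118
grasp_force: 0.0
```

Emit:
play_rows(linear=[[0, 0, -0.002], [0, 0, -0.001], [0, 0, 0]], turn=[0, 0, 0])

```text
time: 18.77
tool_pos: [0.588, 0.1586, 0.0127]
tool_rot: [0.0, 0.719, 0.695, 0.0]
contact_force: [-0.9, 0.4, 0.1]
gripper_width: 0.118
grasp_force: 0.0
```

Emit:
play_rows(linear=[[0, 0, -0.002], [0, 0, -0.001], [0, 0, 0]], turn=[0, 0, 0])

```text
time: 19.15
tool_pos: [0.5878, 0.1586, 0.0095]
tool_rot: [-0.0, 0.719, 0.695, -0.0]
contact_force: [0.9, 0.0, -0.7]
gripper_width: 0.119
grasp_force: 0.0
```

Emit:
play_rows(linear=[[0, 0, -0.0015], [0, 0, 0]], turn=[0, 0])

```text
time: 19.4
tool_pos: [0.5878, 0.1586, 0.008]
tool_rot: [-0.0, 0.719, 0.695, -0.0]
contact_force: [0.1, -0.3, -0.2]
gripper_width: 0.115
grasp_force: 0.0
```

Emit:
play_rows(linear=[[0, 0, -0.0015], [0, 0, 0]], turn=[0, 0])

```text
time: 19.65
tool_pos: [0.5878, 0.1586, 0.0065]
tool_rot: [-0.0, 0.719, 0.695, -0.0]
contact_force: [0.4, -0.4, 0.4]
gripper_width: 0.118
grasp_force: 0.0
```

Emit:
play_rows(linear=[[0, 0, -0.0015], [0, 0, 0]], turn=[0, 0])

```text
time: 19.9
tool_pos: [0.588, 0.1586, 0.0052]
tool_rot: [0.0, 0.719, 0.695, 0.0]
contact_force: [0.5, -0.3, 0.5]
gripper_width: 0.117
grasp_force: 0.5
```

Emit:
play_rows(linear=[[0, 0, -0.0015], [0, 0, 0]], turn=[0, 0])

```text
time: 20.15
tool_pos: [0.5881, 0.1586, 0.0051]
tool_rot: [-0.0, 0.719, 0.695, -0.0]
contact_force: [-3.5, -0.6, 8.0]
gripper_width: 0.116
grasp_force: 3.9
```

```bash
cat > cv.py <<'E'
from h import *
g=grab_frame("scene");print(state()["tool_pos"],state()["contact_force"])
for r in trace("scene","cover")[:2]:
    ys,xs=np.nonzero(r["region"]);print(r["p"],r["location"],len(xs),xs.min(),xs.max(),ys.min(),ys.max(),"left part",[(x,ys[xs==x].min(),ys[xs==x].max()) for x in(275,282,290,300,355,362) if (xs==x).any()])
cv2.imwrite("pics/s10.png",g[:,:,::-1])
E
python3 cv.py
```

```text
[0.58814311 0.15863763 0.00518   ] [-4.25710303 -0.2062492   7.78110904]
0.57 [313.8, 231.9] 1453 271 366 207 250 left part [(275, np.int64(237), np.int64(242)), (282, np.int64(233), np.int64(247)), (290, np.int64(229), np.int64(250)), (300, np.int64(225), np.int64(247)), (355, np.int64(210), np.int64(223)), (362, np.int64(214), np.int64(219))]
```

Emit:
play_rows(linear=[[0, 0, -0.001], [0, 0, 0], [0, 0, 0.03], [0, 0, 0.04], [0, -0.06, 0.03], [0, -0.06, 0.03], [0, -0.06, 0], [0, 0, 0]], turn=[0, 0, 0, 0, 0, 0, 0, 0])

```text
time: 21.25
tool_pos: [0.5881, -0.0168, 0.1292]
tool_rot: [0.001, 0.721, 0.693, 0.0]
contact_force: [-0.2, 1.0, -0.2]
gripper_width: 0.122
grasp_force: 0.0
```

```bash
python3 cv.py; python3 - <<'E'
from h import *
t=grab_frame("wrist");s=cv2.imread("pics/s10.png")[:,:,::-1];tp=grab_frame("top")
g=lambda a:(255*(a/255.)**.6).astype(np.uint8)
p=np.array([.5697,.0868]);th=-.0333;C=np.array([[np.cos(th),-np.sin(th)],[np.sin(th),np.cos(th)]])
s=s.copy()
o=np.vstack([cv2.resize(g(s[170:320,240:440]),(800,600),interpolation=cv2.INTER_CUBIC)[:300+50],np.hstack([cv2.resize(g(t),(333,250)),cv2.resize(g(tp[120:300,230:460]),(467,250))])])
cv2.imwrite("pics/c10.png",o[:,:,::-1]);print(o.shape)
E
```

```text
[ 0.58782103 -0.01471988  0.12857804] [ 0.10783511  0.40517005 -0.00487715]
0.67 [317.0, 230.0] 1718 272 366 208 250 left part [(275, np.int64(237), np.int64(242)), (282, np.int64(233), np.int64(247)), (290, np.int64(229), np.int64(250)), (300, np.int64(225), np.int64(247)), (355, np.int64(210), np.int64(222)), (362, np.int64(214), np.int64(219))]
(600, 800, 3)
```

View pics/c10.png

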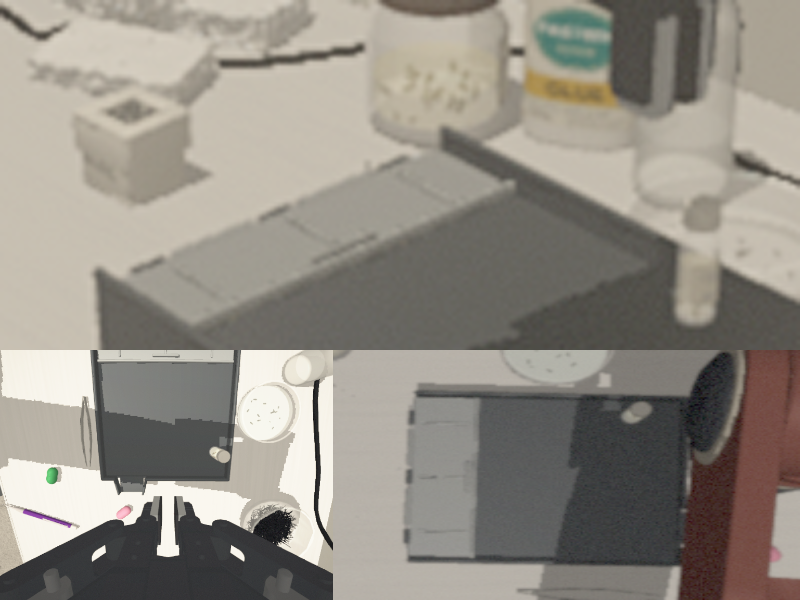

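The last view shows the cover lying over the trough (top panel edge from (193,325) to (515,185)), the vial upright at (700,260), the bystanders in place and the deck empty. I'll press once more near the free edge to make sure it's fully shut.

Emit:
play_rows(linear=[[0, 0.055, 0], [0, 0.055, 0], [0, 0.05, -0.02], [0, 0, -0.04], [0, 0, -0.04], [0, 0, -0.015], [0, 0, -0.004], [0, 0, 0]], turn=[0, 0, 0, 0, 0, 0, 0, 0])

```text
time: 22.45
tool_pos: [0.5891, 0.1472, 0.011]
tool_rot: [0.001, 0.719, 0.695, 0.001]
contact_force: [0.2, -0.4, 0.3]
gripper_width: 0.117
grasp_force: 0.0
```

Emit:
play_rows(linear=[[0, 0, -0.002], [0, 0, -0.001], [0, 0, 0]], turn=[0, 0, 0])

```text
time: 22.82
tool_pos: [0.5882, 0.1467, 0.007]
tool_rot: [0.0, 0.719, 0.695, 0.0]
contact_force: [-0.8, 0.0, 0.4]
gripper_width: 0.117
grasp_force: 0.0
```

Emit:
play_rows(linear=[[0, 0, -0.0015], [0, 0, -0.001], [0, 0, 0]], turn=[0, 0, 0])

```text
time: 23.2
tool_pos: [0.5888, 0.1473, 0.0055]
tool_rot: [0.0, 0.719, 0.695, 0.001]
contact_force: [-0.6, 2.7, 5.2]
gripper_width: 0.118
grasp_force: 2.4
```

Emit:
play_rows(linear=[[0, 0, -0.001], [0, 0, 0]], turn=[0, 0])

```text
time: 23.45
tool_pos: [0.589, 0.1475, 0.0051]
tool_rot: [0.0, 0.719, 0.695, 0.001]
contact_force: [-2.3, 2.4, 8.2]
gripper_width: 0.117
grasp_force: 3.8
```

The contact height is the same (5.1 mm) at two distances from the hinge, so the cover lies level and is shut. I'll retract and hand in.

Emit:
play_rows(linear=[[0, 0, 0.03], [0, 0, 0.05], [0, 0, 0.05], [0, 0, 0.03], [0, 0, 0], [0, 0, 0]], turn=[0, 0, 0, 0, 0, 0])

```text
time: 24.2
tool_pos: [0.587, 0.1467, 0.1614]
tool_rot: [-0.001, 0.719, 0.695, -0.001]
contact_force: [0.3, 0.3, -0.2]
gripper_width: 0.12
grasp_force: 0.0
```

```bash
python3 cv.py; python3 -c "
from plant import *
print(job_done())"
```

```text
[0.5866453  0.14660373 0.16062351] [-0.72072706  0.19818986 -0.50020637]
0.76 [317.0, 229.1] 1634 272 365 207 250 left part [(275, np.int64(237), np.int64(242)), (282, np.int64(232), np.int64(247)), (290, np.int64(229), np.int64(250)), (300, np.int64(226), np.int64(246)), (355, np.int64(212), np.int64(221)), (362, np.int64(215), np.int64(219))]
the job is handed in; nothing more can be done
None
```

All four cocoons were swept into the trough and its cover pressed shut; the vial is still standing, the other items look untouched, and the job was handed in at about 24 s (no verdict returned).

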